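# Find the warped board on the marble slab

### The arm

A 7-joint arm with a two-finger parallel gripper is mounted at the origin on the work surface. World frame = base frame: x ahead of the robot, y to its left, z up, the work surface at z = 0. Lengths are in mm, angles in rad, forces in N, time in s.
With the tool pointing down it reaches from about 400 to 875 mm from the base axis. Payload 4.4 kg.
Tool frame: the origin (TCP) lies at the very end of the fingers, on their centre line; the grasp point (between the pads) lies 19 mm behind it; z points along the fingers, y is the line along which they close (so a half turn about z gives the same grasp; the last joint's range is limited). The gripper opens to 85 mm and grips with 20 to 120 N. Pads are 22 mm wide; open, the fingers measure 114 mm over their backs; the gripper's body (76 mm by 85 mm) begins 54 mm behind the grasp point. The pads swing forward as they close: fully open they stand 13 mm farther back than shut.
Start: joints at [1.181, 0.628, 0.038, 1.517, -0.027, 0.996, -0.02], TCP at [206.839, -616.227, 231.313] pointing down, gripper open.
Joint ranges: [-3.06, 3.06], [-0.37, 2.12], [-1.25, 1.32], [0.18, 2.47], [-1.1, 4.24], [0.23, 1.98], [-2.94, 2.94]. Speed limits (rad/s): [2.57, 2.57, 3.14, 3.14, 3.14, 3.14, 3.14].

### API

Orientations are given as [roll, pitch, yaw] about the fixed x, y, z axes, in that order (R = Rz(yaw) Ry(pitch) Rx(roll)).
In Python, from cell import monitor, viewer, workorder gives the robot as it stands.
- The arm moves only by the tool arm_command, never from a script. Its argument "series" is one flat list of numbers, 5 for each row, row after row: the opening in per cent of the stroke, from 0 (shut) to 100 (fully open), then the shift along the tool's x, y, z in cm, then the turn about the tool's z in degrees. In form: [claw, x, y, z, roll, claw, x, y, z, roll, ...]. A call has exactly 5 rows; each row is the pose to reach, as a shift and turn from the pose commanded when the call began, along the tool's axes at that moment; what a row does not reach only later rows make up. A row lasts 1/12 s, in which the tool goes at most 41.7 mm and 7.16 degrees, less where a joint would pass 70% of its speed; a pose out of reach is approached as far as the arm can. A call with a gripper value outside its range is refused whole. The fingers move at their own pace and stop on an object; the grip force is fixed at half the most. Time passes only in rows, so rows that repeat a pose let the fingers close, or fill a call up. It gives the time, the measured TCP pose, the force, the opening and the grip force at its end, in the units of the state.
- monitor.read_state(): the state, without advancing time (a new reading comes with each control period).
- viewer.get_image(name): name is "scene" or "top" or "wrist"; returns (picture, depth): 400x640x3 uint8, red, green, blue; 400x640 float32, mm along the optical axis (not along the pixel's ray), 0 where there is no reading.
- viewer.camera_model(name): a dict with "mtx" (3x3 intrinsics, pixels), "R" (3x3) and "t" (3): a world point X has camera coordinates R X + t. Camera axes: x right, y down, z forward; pixel columns grow to the right and rows downward; lengths in mm; the calibration is good to about 2 mm. A picture is of the moment at which its call begins: read the wrist's pose just before it. camera_model takes no time and is no camera call; for the wrist camera it gives the pose at the moment of the call.
- workorder.finish_job(): hands the job in; it is judged then, once.
The state is a dict: "clock": time; "qpos": joint angles; "qd": joint speeds; "tau": joint torques, N m; "eef_pos": TCP position; "tool_rot": TCP orientation; "force": force on the tool from outside, world axes, zero at the start; "torque": the same for the moment, N m; "width": finger opening in mm; "gripper_force": force on a finger pad.
Only numpy, scipy, OpenCV 4.12 (cv2) and the standard library are available. Lean on these libraries where they do the work, as an engineer would, in place of code of your own. Each camera call takes 0.05 s, during which the arm holds its last target. There are 200 camera calls.

### The job

One of the three wooden paddle boards on the marble slab has warped and rocks from side to side. Touching down slowly and pressing gently (never over 35 N), press the left long edge of the boards until you find the one that gives, then press its right edge to be sure that it rocks both ways, holding it tipped for a moment each way; then take it by its handle and lay it on the bearers of the wooden draining tray, wholly inside the walls, without dropping it. Leave the other two lying on the slab where they are, and leave the mug, the jar and the shaker alone.

Things in the scene. Friction and masses are not known exactly. Their poses are not given: they have to be found in the camera images.
- board_a: one of three look-alike beech paddle boards (0.14 to 0.28 kg) lying on the slab, handle towards the robot: blade 150 long (x) x 100 wide (y) x 14 mm thick, top planed flat. Origin: middle of the blade's underside; x away from the handle, y left (seen from the handle), z up. Any of the three may be the warped one.
- board_b: same as board_a. The boards' handle, on the middle of the blade's near end, is 28 wide and 14 mm thick and runs from x = -75 to x = -151 mm in the board's frame, level with the blade, overhanging the slab; good grip point x = -105.
- board_c: same as board_a. Two boards have flat undersides and give under 0.5 mm when pressed at a long edge. Pressing a handle end beyond the slab can tip any board and tells nothing.
- slab: fixed flat marble slab, 260 (x) x 380 (y) x 20 mm, origin at centre of underside (top z = 20 mm). Boards lie on it 125 mm apart in y. The warped one bears on a middle strip 36 mm wide (y -18 to 18) and clears the slab by 3.5 mm at both long edges: it sits level, but 1 to 3 N at y = 40 or -40 mm tips it sideways 0.11 rad (finger sinks 2.4 mm); let go, it returns.
- tray: open dark wooden draining tray, fixed, 290 (x) x 142 (y) x 34 mm outside, walls and floor 6 mm; two bearers, 8 mm high, 10 wide, y = +-43, from x = -28 to the far wall, carry a board's blade at z = 14 mm (warped: 12). Origin: centre of underside. A board (226 mm long) fits lengthwise, handle to the robot, its origin 38 mm along +x from the tray's. Tray and slab may swap left and right.
- mug: white mug, 80 mm across, 90 mm tall, origin at the centre of its underside; to be left alone.
- jar: jam jar, 60 mm across, 85 mm tall, origin at the centre of its underside; to be left alone.
- shaker: steel salt shaker, 42 mm across, 88 mm tall, origin at the centre of its underside; to be left alone.
There are look-alikes about, which are no part of the job. What is shaped like the board_b but turquoise is not meant.

How it is judged (in metres and radians):
On the way, in this order (a step that is already met when the one before it is completed fails the run):
1. a board has been tipped over its left long edge (more than 0.05 rad about its long axis, lying on the slab, under the fingers) for 0.2 s (((angle between board_a's own y axis and vertical above 1.62 rad and contact force between the fingers and board_a above 0.5 N and contact force between board_a and slab above 1 N and z of board_a in the frame of slab below 0.026 m) or (angle between board_b's own y axis and vertical above 1.62 rad and contact force between the fingers and board_b above 0.5 N and contact force between board_b and slab above 1 N and z of board_b in the frame of slab below 0.026 m) or (angle between board_c's own y axis and vertical above 1.62 rad and contact force between the fingers and board_c above 0.5 N and contact force between board_c and slab above 1 N and z of board_c in the frame of slab below 0.026 m))), for 0.2 s.
2. a board has been tipped over its right long edge (more than 0.05 rad about its long axis, lying on the slab, under the fingers) for 0.2 s (((angle between board_a's own y axis and vertical below 1.52 rad and contact force between the fingers and board_a above 0.5 N and contact force between board_a and slab above 1 N and z of board_a in the frame of slab below 0.026 m) or (angle between board_b's own y axis and vertical below 1.52 rad and contact force between the fingers and board_b above 0.5 N and contact force between board_b and slab above 1 N and z of board_b in the frame of slab below 0.026 m) or (angle between board_c's own y axis and vertical below 1.52 rad and contact force between the fingers and board_c above 0.5 N and contact force between board_c and slab above 1 N and z of board_c in the frame of slab below 0.026 m))), for 0.2 s.
At the end, for the whole second after the job is handed in: the board that rocks lies at rest, let go, on the tray's bearers between the walls, level within 0.06 rad, settled to below 13 mm there as only the bowed one does (a flat one stays at 14); the two others lie flat on the slab within 30 mm of where they were (((x of board_a in the frame of tray between 0.005 and 0.07 m and y of board_a in the frame of tray between -0.02 and 0.02 m and z of board_a in the frame of tray between 0.009 and 0.013 m and angle between board_a's own z axis and vertical below 0.06 rad and linear speed of board_a below 0.02 m/s and distance of each of board_b, board_c from where it was at the start of the episode below 0.03 m and z of each of board_b, board_c in the frame of slab below 0.023 m and angle between each of board_b, board_c's own z axis and vertical below 0.03 rad) or (x of board_b in the frame of tray between 0.005 and 0.07 m and y of board_b in the frame of tray between -0.02 and 0.02 m and z of board_b in the frame of tray between 0.009 and 0.013 m and angle between board_b's own z axis and vertical below 0.06 rad and linear speed of board_b below 0.02 m/s and distance of each of board_a, board_c from where it was at the start of the episode below 0.03 m and z of each of board_a, board_c in the frame of slab below 0.023 m and angle between each of board_a, board_c's own z axis and vertical below 0.03 rad) or (x of board_c in the frame of tray between 0.005 and 0.07 m and y of board_c in the frame of tray between -0.02 and 0.02 m and z of board_c in the frame of tray between 0.009 and 0.013 m and angle between board_c's own z axis and vertical below 0.06 rad and linear speed of board_c below 0.02 m/s and distance of each of board_a, board_b from where it was at the start of the episode below 0.03 m and z of each of board_a, board_b in the frame of slab below 0.023 m and angle between each of board_a, board_b's own z axis and vertical below 0.03 rad))); the robot touches nothing.
It fails at once if a board is pressed onto the slab with more than 35 N (contact force between any of board_a, board_b, board_c and slab above 35 N).
It fails at once if a board is dropped or slammed into the tray (more than 30 N) (contact force between any of board_a, board_b, board_c and tray above 30 N).
It fails at once if the mug, the jar or the shaker is moved by more than 20 mm or tipped (distance of any of mug, jar, shaker from where it was at the start of the episode above 0.02 m or angle between any of mug, jar, shaker's own z axis and vertical above 0.3 rad).
It also fails if it takes over 64 s, if anything falls off the work surface, if the arm or the gripper's body presses on something with over 40 N, if the wrist force passes 120 N, or if a joint passes its speed limit or range.

## Working session

There is one attempt and no reset: what is moved stays moved. The work goes in short steps, Python scripts to look and compute and a tool call to move; the robot and the scene stay as the last step left them, time stands still between calls to the robot, and variables do not carry over. Pictures are saved under pics/ and viewed, at most 10 in all, crops included, and the job is handed in when it is done.

Besides the shell and the picture viewer there is one more tool, called after "Call:" as name(argument=value, ...), one argument or row to a line, values as JSON. arm_command: Moves the arm, as the interface text tells. Its arguments: {"type":"object","properties":{"series":{"type":"array","items":{"type":"number"}}},"required":["series"]}

```bash
mkdir -p pics; ls
python3 - <<'E'
from cell import monitor, viewer
import cv2
print(monitor.read_state())
for n in("scene","top"):
    p,d=viewer.get_image(n); cv2.imwrite(f"pics/{n}0.png",p[:,:,::-1]); m=viewer.camera_model(n); print(n,m)
    import numpy as np; np.save(f"{n}_d.npy",d)
E
```

```text
pics
{'clock': 0.0, 'qpos': array([ 1.18117954,  0.62934624,  0.03842277,  1.51836469, -0.02698904,
        0.99628704, -0.019988  ]), 'qd': array([-2.58963726e-05, -8.46706504e-04,  1.48407974e-04, -1.58916553e-04,
       -8.90271734e-04, -1.46055921e-03, -5.80309389e-04]), 'tau': array([ 2.45808942e-04, -5.63402724e+01,  1.22641079e+00, -1.93452036e+01,
        1.09407585e-02,  1.03793002e-02, -1.85591779e-05]), 'eef_pos': array([ 206.65971138, -615.61873804,  230.38972264]), 'tool_rot': array([-3.13970495e+00,  2.27210796e-05,  3.23850363e-01]), 'force': array([0.20875876, 0.86496798, 0.17704368]), 'torque': array([0.00790923, 0.01832605, 0.00178066]), 'gripper_force': 0.0, 'width': 85.4611398847336}
scene {'mtx': array([[380.70701603,   0.        , 318.45612104],
       [  0.        , 380.70701603, 200.30105449],
       [  0.        ,   0.        ,   1.        ]]), 'R': array([[ 0.22831467,  0.97353249, -0.01033902],
       [ 0.81561475, -0.19705689, -0.54400474],
       [-0.53164367,  0.1157716 , -0.83901844]]), 't': array([  -4.81076089, -391.92533305, 1516.24997969])}
top {'mtx': array([[404.72131991,   0.        , 324.69217737],
       [  0.        , 404.72131991, 197.72992372],
       [  0.        ,   0.        ,   1.        ]]), 'R': array([[-0.02767633, -0.9996127 ,  0.00290901],
       [-0.98981865,  0.02699847, -0.13975019],
       [ 0.13961752, -0.00674716, -0.99018252]]), 't': array([ -91.91147028,  500.12940643, 1458.6757292 ])}
```

View pics/top0.png

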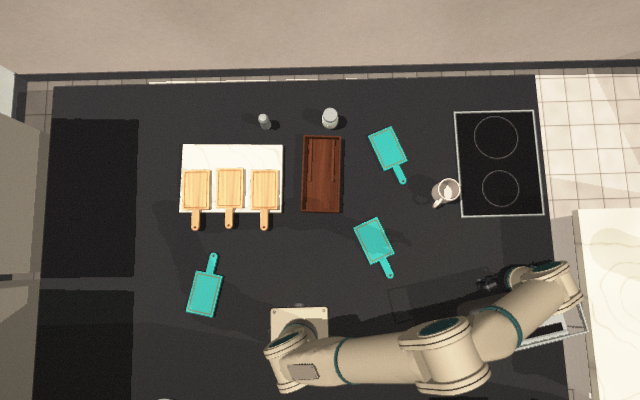

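View pics/scene0.png

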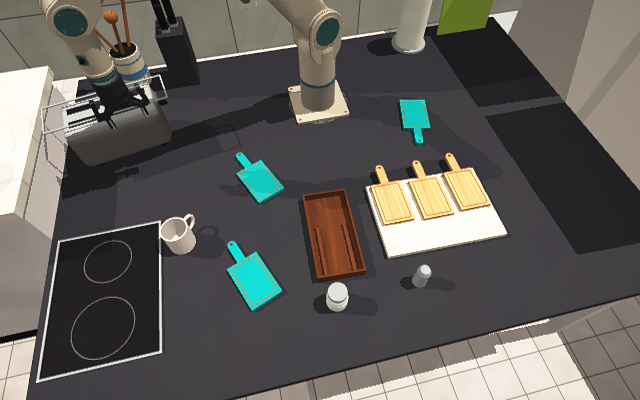

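Candidates in the top view: beech boards at (197,190), (230,188) and (265,189) on the slab, which are the ones I want. The turquoise look-alikes at (388,150), (375,240) and (205,292) are not meant. The dark tray is at (321,174), the shaker at (264,121), the jar at (330,118) and the mug at (446,190).

```bash
cat > h.py <<'E'
import numpy as np, cv2
from scipy.spatial.transform import Rotation as Ro
from cell import monitor, viewer
def rays(m,px,z):
    px=np.atleast_2d(px).astype(float); R,t=m["R"],m["t"]; c=-R.T@t
    d=np.c_[px,np.ones(len(px))]@np.linalg.inv(m["mtx"]).T@R
    return (c+d*((z-c[2])/d[:,2])[:,None])[:,:2]
def blobs(mask,amin):
    cs,_=cv2.findContours(mask.astype(np.uint8),cv2.RETR_EXTERNAL,cv2.CHAIN_APPROX_NONE)
    return [c for c in cs if cv2.contourArea(c)>amin]
def wood(p):
    h,s,v=cv2.split(cv2.cvtColor(p,cv2.COLOR_RGB2HSV)); return (h>8)&(h<24)&(s>75)&(v>130)
def togo(x,y,z,yaw):
    "shift in tool axes, cm, and turn in deg, from the measured pose"
    s=monitor.read_state(); R=Ro.from_euler("xyz",s["tool_rot"]).as_matrix()
    d=R.T@(np.array([x,y,z])-s["eef_pos"])/10
    a=R[:,1]; b=np.array([-np.sin(yaw),np.cos(yaw),0]) # closing line
    ang=np.degrees(np.arctan2(R[1,0],R[0,0])-yaw)
    return d.round(2), round((ang+90)%180-90,1), s["clock"], s["force"].round(1)
E
python3 - <<'E'
from h import *
m=viewer.camera_model("top"); p=cv2.imread("pics/top0.png")[:,:,::-1].copy()
hsv=cv2.cvtColor(p,cv2.COLOR_RGB2HSV); print(hsv[190,197],hsv[190,240],hsv[175,321],hsv[220,230])
for c in blobs(wood(p)[130:240,170:300],300):
    c=c+[170,130]
    w=rays(m,c[:,0],34).astype(np.float32); (q)=cv2.minAreaRect(w); print(np.round(q[0]),np.round(q[1]),q[2])
    # blade & handle by x
    lo=w[:,0].min(); hd=w[w[:,0]<lo+60]; bl=w[w[:,0]>lo+95]
    print(" hd",hd.mean(0),"bl mid",[(bl[:,i].min()+bl[:,i].max())/2 for i in(0,1)],lo,w[:,0].max(),bl[:,1].min(),bl[:,1].max())
h,s,v=cv2.split(hsv)
t=((h<12)|(h>170))&(s>90)&(v<150)
for c in blobs(t[120:225,290:350],500):
    c=c+[290,120]; w=rays(m,c[:,0],34).astype(np.float32); print("tray",cv2.minAreaRect(w))
sl=(s<40)&(v>170)
for c in blobs(cv2.morphologyEx(((sl|wood(p))[130:240,170:300]).astype(np.uint8),cv2.MORPH_OPEN,np.ones((25,25))),500):
    c=c+[170,130]; w=rays(m,c[:,0],20).astype(np.float32); print("slab",cv2.minAreaRect(w))
for n,q,z in(("shk",(264,121),44),("jar",(330,118),42),("mug",(448,190),45)):print(n,rays(m,q,z))
E
```

```text
[ 19 103 249] [ 15 132 235] [  9 158 132] [ 18 106 247]
[497. 119.] [ 97. 224.] 89.35721588134766
 hd [412.48322 120.65321] bl mid [np.float32(545.5156), np.float32(117.84982)] 384.67307 609.3571 69.27062 166.42902
[504. 370.] [102. 224.] 89.20915222167969
 hd [419.29205 372.33774] bl mid [np.float32(552.3602), np.float32(369.3993)] 391.49542 616.1102 318.10516 420.69345
[508. 246.] [224.  99.] 0.02891630306839943
 hd [423.3451  249.00652] bl mid [np.float32(556.2601), np.float32(245.61151)] 395.48608 619.8933 195.88118 295.34183
tray ((591.0870361328125, -93.75567626953125), (145.4887237548828, 294.3453063964844), 86.62471771240234)
slab ((535.3674926757812, 120.4183349609375), (97.50128173828125, 145.35848999023438), 89.35720825195312)
slab ((542.409423828125, 378.10870361328125), (147.49583435058594, 90.1026382446289), 0.7392950654029846)
slab ((546.5339965820312, 251.2594757080078), (146.62149047851562, 90.24701690673828), 0.06840956956148148)
shk [[794.33754408 115.00162117]]
jar [[ 800.13869434 -134.0478366 ]]
mug [[ 512.38636929 -559.96929248]]
```

Run:
```python
from h import *
for q in((480,-380,240,0),(480,200,240,0)): print(togo(*q))
```

```text
(array([ 33.41, -13.65,  -0.93]), np.float64(18.6), 0.1, array([-0.7, -0.7,  0.5]))
(array([ 51.86, -68.63,  -0.83]), np.float64(18.6), 0.1, array([-0.7, -0.7,  0.5]))
```

Call:
arm_command(
  series=[100, 19, -8, -1, 7, 100, 19, -8, -1, 14, 100, 19, -8, -1, 18.6, 100, 19, -8, -1, 18.6, 100, 19, -8, -1, 18.6],
)

```text
clock: 0.52
eef_pos: [362.9, -477.9, 241.0]
tool_rot: [-3.141, 0.0, -0.001]
force: [1.8, -0.4, 0.3]
width: 85.3
gripper_force: 0.0
```

Run:
```python
from h import *
s=monitor.read_state();print(s["eef_pos"].round(1),s["tool_rot"],s["qpos"].round(2));print(togo(480,200,240,0))
```

```text
[ 362.9 -477.9  241. ] [-3.14066159e+00  2.80182883e-04 -8.29407379e-04] [ 0.79  0.55  0.13  1.65 -0.08  0.95 -0.62]
(array([ 11.65, -67.8 ,   0.16]), np.float64(-0.0), 0.5167, array([ 1.8, -0.4,  0.3]))
```

Call:
arm_command(
  series=[100, 6, -20, 0, 0, 100, 6, -20, 0, 0, 100, 6, -20, 0, 0, 100, 6, -20, 0, 0, 100, 6, -20, 0, 0],
)

```text
clock: 0.93
eef_pos: [421.6, -278.3, 241.1]
tool_rot: [-3.141, 0.0, -0.001]
force: [0.9, -0.0, -0.2]
width: 85.5
gripper_force: 0.0
```

Call:
arm_command(
  series=[50, 5.5, -20, 0, 0, 50, 5.5, -20, 0, 0, 50, 5.5, -20, 0, 0, 50, 5.5, -20, 0, 0, 50, 5.5, -20, 0, 0],
)

```text
clock: 1.35
eef_pos: [476.7, -78.3, 241.2]
tool_rot: [-3.141, 0.0, -0.001]
force: [-0.2, -0.5, -0.6]
width: 42.5
gripper_force: 0.0
```

Run:
```python
from h import *
m=viewer.camera_model("wrist"); p,d=viewer.get_image("wrist"); cv2.imwrite("pics/w1.png",p[:,:,::-1]); np.savez("w1.npz",p=p,d=d,**m)
s=monitor.read_state();print(s["eef_pos"].round(1),s["tool_rot"],m["R"],-m["R"].T@m["t"])
```

```text
[479.4 -68.  241.2] [-3.13490028e+00 -1.64397189e-03  1.14019168e-02] [[-2.41373929e-04 -9.99999964e-01 -1.20207434e-04]
 [-9.51938666e-01  1.92955010e-04  3.06288653e-01]
 [-3.06288619e-01  1.88360201e-04 -9.51938678e-01]] [554.02964963 -78.55764668 383.10572095]
```

View pics/w1.png

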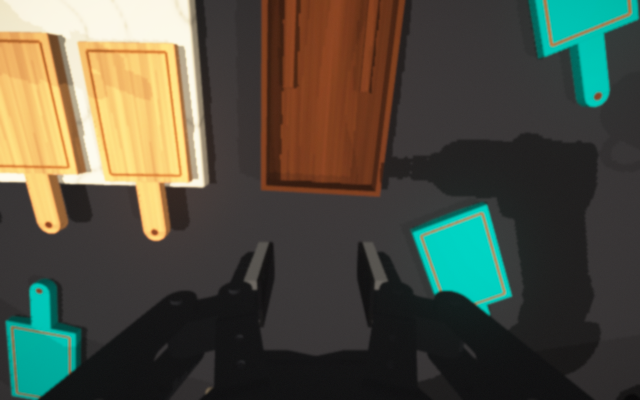

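Run:
```python
from h import *
s=monitor.read_state();print(s["eef_pos"].round(1),s["tool_rot"],s["qd"].round(2),s["clock"],s["force"])
```

```text
[479.4 -68.  241.2] [-3.13490028e+00 -1.64397189e-03  1.14019168e-02] [ 0.07  0.   -0.01 -0.   -0.01 -0.    0.2 ] 1.4 [1.03731065 7.67713503 0.17176126]
```

The wrist view shows the right board at (130,110), the tray with its near wall running from (262,188) to (380,195), and its bearers at (290,40) and (369,45).

Run:
```python
from h import *
z=np.load("w1.npz"); p=z["p"]; m={k:z[k] for k in("mtx","R","t")}
h,s,v=cv2.split(cv2.cvtColor(p,cv2.COLOR_RGB2HSV))
t=((h<13)|(h>170))&(s>90)&(v>45)&(v<190); t[:,:225]=0;t[:,415:]=0;t[215:]=0
c=max(blobs(t,2000),key=cv2.contourArea)[:,0]
w=rays(m,c,34)
for r in range(5,185,25):
    q=w[c[:,1]==r]; print(r,q[:,0].mean().round(),q[:,1].min().round(1),q[:,1].max().round(1),q[:,1].ptp().round(1) if hasattr(q,'ptp') else np.ptp(q[:,1]).round(1))
for u in range(270,375,20):
    q=w[c[:,0]==u]; print(u,q[:,1].mean().round(),q[:,0].min().round(1))
b=[cc for cc in blobs(wood(p)[:260,75:200],2000)]
for cc in b:
    cc=cc+[75,0]; ww=rays(m,cc[:,0],34).astype(np.float32); print(cv2.minAreaRect(ww),ww.min(0),ww.max(0),"hd",ww[ww[:,0]<ww[:,0].min()+60].mean(0))
```

```text
5 641.0 -167.8 -24.5 143.2
30 619.0 -166.7 -23.3 143.4
55 596.0 -164.5 -22.1 142.5
80 571.0 -163.3 -19.7 143.7
105 546.0 -162.1 -18.3 143.8
130 519.0 -160.8 -16.8 144.0
155 491.0 -158.3 -15.2 143.0
180 461.0 -156.8 -13.6 143.2
270 -29.0 449.2
290 -51.0 446.7
310 -73.0 445.5
330 -95.0 444.2
350 -116.0 443.0
370 -138.0 441.7
((496.1058349609375, 116.66978454589844), (104.2537612915039, 224.6285400390625), 89.1646499633789) [383.92908   63.074818] [608.9618  168.26442] hd [411.01935 119.05201]
```

Call:
arm_command(
  series=[0, 0.5, -20, 0, 0, 0, 0.5, -20, 0, 0, 0, 0.5, -20, 0, 0, 0, 0.5, -20, 0, 0, 0, 0.5, -20, 0, 0],
)

```text
clock: 1.82
eef_pos: [481.3, 122.8, 241.2]
tool_rot: [-3.141, 0.0, 0.001]
force: [0.3, 0.5, -0.2]
width: 0.2
gripper_force: 0.0
```

Call:
arm_command(
  series=[0, 0, -10, 0, 0, 0, 0, -10, 0, 0, 0, 0, -10, 0, 0, 0, 0, -10, 0, 0, 0, 0, -10, 0, 0],
)

```text
clock: 2.23
eef_pos: [481.5, 220.1, 240.8]
tool_rot: [3.141, 0.001, 0.002]
force: [1.2, -0.8, 0.4]
width: -0.1
gripper_force: 0.0
```

Run:
```python
from h import *
s=monitor.read_state();print(s["eef_pos"].round(1),s["tool_rot"],s["clock"],s["force"])
m=viewer.camera_model("wrist"); p,d=viewer.get_image("wrist"); cv2.imwrite("pics/w2.png",p[:,:,::-1]); np.savez("w2.npz",p=p,d=d,**m)
k=cv2.morphologyEx(wood(p).astype(np.uint8),cv2.MORPH_OPEN,np.ones((3,3)))
for cc in blobs(k,2500):
    c=cc[:,0];ww=rays(m,c,34).astype(np.float32); r=cv2.minAreaRect(ww)
    x0=ww[:,0].min(); print(c.min(0),c.max(0),np.round(r[0],1),np.round(r[1],1),round(r[2],1),"x",x0,ww[:,0].max(),"hd",ww[ww[:,0]<x0+60].mean(0).round(1),"y", [ [round(float(f(ww[abs(ww[:,0]-x0-o)<3][:,1])),1) for f in(np.min,np.max)] for o in(30,60,95,150,200)])
```

```text
[481.5 220.1 240.8] [3.14089889e+00 9.16148870e-04 1.70979135e-03] 2.2333 [ 1.18905299 -0.78967946  0.35841218]
[356  46] [461 244] [496.2 120.5] [102.4 225.7] 89.1 x 383.40152 609.0776 hd [411.1 122.4] y [[107.3, 138.0], [107.3, 137.6], [70.0, 171.4], [69.4, 170.5], [68.6, 169.7]]
[119  39] [231 239] [502.4 369.7] [105.3 225.2] 89.9 x 389.84018 615.01666 hd [417.1 371.8] y [[356.1, 386.9], [355.4, 386.6], [317.9, 421.6], [317.7, 421.7], [316.8, 421.2]]
[242  34] [339 236] [506.4 247.7] [101.1 224.8] 88.8 x 394.173 619.78564 hd [421.7 250.1] y [[235.7, 264.9], [235.4, 263.9], [198.2, 298.4], [197.1, 296.9], [196.2, 295.6]]
```

The three boards are at about (534,120), (545,247) and (541,369), yaw about -1°. The tray is at (590,-93), yaw -3.5°. I press the middle board's left edge first.

Call:
arm_command(
  series=[0, 6.4, -7, 0, 0, 0, 6.4, -7, 6, 0, 0, 6.4, -7, 10, 0, 0, 6.4, -7, 14, 0, 0, 6.4, -7, 17, 0],
)

```text
clock: 2.7
eef_pos: [547.0, 287.1, 87.1]
tool_rot: [-3.141, -0.002, -0.003]
force: [-0.1, -0.0, -0.3]
width: -0.0
gripper_force: 0.0
```

Call:
arm_command(
  series=[0, 0, 0, 0.5, 0, 0, 0, 0, 1, 0, 0, 0, 0, 1.6, 0, 0, 0, 0, 2.2, 0, 0, 0, 0, 2.6, 0],
)

```text
clock: 3.12
eef_pos: [546.6, 288.6, 64.3]
tool_rot: [-3.14, -0.003, -0.002]
force: [0.0, -0.2, -0.0]
width: 0.0
gripper_force: 0.0
```

Call:
arm_command(
  series=[0, 0, 0, 0.05, 0, 0, 0, 0, 0.1, 0, 0, 0, 0, 0.15, 0, 0, 0, 0, 0.2, 0, 0, 0, 0, 0.2, 0],
)

```text
clock: 3.53
eef_pos: [545.3, 288.6, 60.7]
tool_rot: [-3.141, -0.001, -0.001]
force: [0.2, 0.2, -0.6]
width: 0.3
gripper_force: 0.0
```

Call:
arm_command(
  series=[0, 0, 0, 0.6, 0, 0, 0, 0, 1.2, 0, 0, 0, 0, 1.6, 0, 0, 0, 0, 1.9, 0, 0, 0, 0, 2.1, 0],
)

```text
clock: 3.95
eef_pos: [544.8, 288.2, 38.5]
tool_rot: [3.141, 0.001, -0.001]
force: [-0.5, -0.3, -0.0]
width: -0.1
gripper_force: 0.0
```

Call:
arm_command(
  series=[0, 0, 0, 0.03, 0, 0, 0, 0, 0.06, 0, 0, 0, 0, 0.1, 0, 0, 0, 0, 0.13, 0, 0, 0, 0, 0.16, 0],
)

```text
clock: 4.37
eef_pos: [545.3, 288.6, 38.0]
tool_rot: [-3.141, -0.0, -0.001]
force: [-0.3, -0.0, -0.6]
width: -0.2
gripper_force: 0.0
```

Call:
arm_command(
  series=[0, 0, 0, 0.05, 0, 0, 0, 0, 0.1, 0, 0, 0, 0, 0.15, 0, 0, 0, 0, 0.2, 0, 0, 0, 0, 0.2, 0],
)

```text
clock: 4.78
eef_pos: [545.1, 288.5, 35.7]
tool_rot: [3.142, 0.0, -0.001]
force: [-0.6, 0.1, -0.3]
width: -0.2
gripper_force: 0.0
```

Call:
arm_command(
  series=[0, 0, 0, 0.05, 0, 0, 0, 0, 0.1, 0, 0, 0, 0, 0.15, 0, 0, 0, 0, 0.15, 0, 0, 0, 0, 0.15, 0],
)

```text
clock: 5.2
eef_pos: [545.1, 288.5, 34.2]
tool_rot: [3.142, 0.0, -0.001]
force: [-0.8, 0.5, 0.3]
width: 0.4
gripper_force: 0.0
```

Call:
arm_command(
  series=[0, 0, 0, 0.04, 0, 0, 0, 0, 0.08, 0, 0, 0, 0, 0.1, 0, 0, 0, 0, 0.1, 0, 0, 0, 0, 0.1, 0],
)

```text
clock: 5.62
eef_pos: [545.2, 288.5, 34.1]
tool_rot: [-3.141, -0.0, -0.001]
force: [-1.5, -1.0, 6.6]
width: 0.0
gripper_force: 3.3
```

Call:
arm_command(
  series=[0, 0, 0, 0.03, 0, 0, 0, 0, 0.06, 0, 0, 0, 0, 0.06, 0, 0, 0, 0, 0.06, 0, 0, 0, 0, 0.06, 0],
)

```text
clock: 6.03
eef_pos: [545.2, 288.5, 34.1]
tool_rot: [-3.141, -0.0, -0.001]
force: [-2.2, -0.9, 10.6]
width: -0.1
gripper_force: 5.5
```

The middle board is solid: 10.6 N and no sink. Next is the right-hand board's left edge.

Call:
arm_command(
  series=[0, 0, 0, -2.4, 0, 0, -0.5, 4, -2.4, 0, 0, -1, 8, -2.4, 0, 0, -1, 12.6, -2.4, 0, 0, -1, 12.6, -1.4, 0],
)

```text
clock: 6.45
eef_pos: [535.9, 152.1, 48.0]
tool_rot: [3.135, -0.001, -0.011]
force: [-0.6, -0.6, -0.2]
width: 0.4
gripper_force: 0.0
```

Call:
arm_command(
  series=[0, 0, 0, 0.2, 0, 0, 0, 0, 0.4, 0, 0, 0, 0, 0.5, 0, 0, 0, 0, 0.6, 0, 0, 0, 0, 0.6, 0],
)

```text
clock: 6.87
eef_pos: [534.9, 164.5, 40.6]
tool_rot: [-3.141, -0.0, 0.002]
force: [0.3, -0.3, -0.7]
width: 0.1
gripper_force: 0.0
```

Call:
arm_command(
  series=[0, 0, 0.2, 0.15, 0, 0, 0, 0.2, 0.25, 0, 0, 0, 0.2, 0.35, 0, 0, 0, 0.2, 0.45, 0, 0, 0, 0.2, 0.5, 0],
)

```text
clock: 7.28
eef_pos: [535.0, 160.5, 35.6]
tool_rot: [3.142, 0.0, -0.001]
force: [0.4, -0.6, -0.7]
width: 0.3
gripper_force: 0.0
```

Call:
arm_command(
  series=[0, 0, 0, 0.05, 0, 0, 0, 0, 0.1, 0, 0, 0, 0, 0.15, 0, 0, 0, 0, 0.15, 0, 0, 0, 0, 0.15, 0],
)

```text
clock: 7.7
eef_pos: [535.1, 160.5, 34.2]
tool_rot: [-3.142, -0.0, -0.001]
force: [1.0, 0.3, 0.6]
width: 0.1
gripper_force: 0.0
```

Call:
arm_command(
  series=[0, 0, 0, 0.04, 0, 0, 0, 0, 0.08, 0, 0, 0, 0, 0.1, 0, 0, 0, 0, 0.1, 0, 0, 0, 0, 0.1, 0],
)

```text
clock: 8.12
eef_pos: [535.1, 160.9, 33.3]
tool_rot: [-3.141, -0.0, -0.001]
force: [-0.1, 2.0, 2.8]
width: -0.1
gripper_force: 1.4
```

Call:
arm_command(
  series=[0, 0, 0, 0.04, 0, 0, 0, 0, 0.08, 0, 0, 0, 0, 0.12, 0, 0, 0, 0, 0.12, 0, 0, 0, 0, 0.12, 0],
)

```text
clock: 8.53
eef_pos: [535.2, 161.5, 32.2]
tool_rot: [-3.14, -0.001, -0.0]
force: [-0.5, 4.6, 5.1]
width: -0.0
gripper_force: 2.5
```

Call:
arm_command(
  series=[0, 0, 0, 0.04, 0, 0, 0, 0, 0.08, 0, 0, 0, 0, 0.08, 0, 0, 0, 0, 0.08, 0, 0, 0, 0, 0.08, 0],
)

```text
clock: 8.95
eef_pos: [535.3, 161.4, 31.9]
tool_rot: [-3.14, -0.001, -0.0]
force: [-2.2, 4.7, 10.4]
width: -0.4
gripper_force: 5.2
```

It gives 2.3 mm and then stops, so this is the warped one. Next, its right edge.

Call:
arm_command(
  series=[0, 0, 0, 0, 0, 0, 0, 0, -1.5, 0, 0, 0, 4, -1.8, 0, 0, 0, 8, -1.8, 0, 0, 0, 8.2, -1.4, 0],
)

```text
clock: 9.37
eef_pos: [534.8, 66.5, 45.4]
tool_rot: [3.133, 0.001, -0.012]
force: [-0.1, -0.9, -0.6]
width: -0.4
gripper_force: 0.0
```

Call:
arm_command(
  series=[0, 0, 0, 0.2, 0, 0, 0, 0, 0.4, 0, 0, 0, 0, 0.6, 0, 0, 0, 0, 0.7, 0, 0, 0, 0, 0.75, 0],
)

```text
clock: 9.78
eef_pos: [534.7, 79.8, 37.3]
tool_rot: [-3.141, 0.001, 0.001]
force: [0.6, -0.1, 0.4]
width: 0.2
gripper_force: 0.0
```

Call:
arm_command(
  series=[0, 0, 0.2, 0.08, 0, 0, 0, 0.2, 0.15, 0, 0, 0, 0.2, 0.2, 0, 0, 0, 0.2, 0.25, 0, 0, 0, 0.2, 0.3, 0],
)

```text
clock: 10.2
eef_pos: [535.0, 76.6, 34.7]
tool_rot: [-3.142, -0.0, -0.001]
force: [0.1, -0.5, 0.3]
width: -0.3
gripper_force: 0.0
```

Call:
arm_command(
  series=[0, 0, 0, 0.04, 0, 0, 0, 0, 0.08, 0, 0, 0, 0, 0.12, 0, 0, 0, 0, 0.15, 0, 0, 0, 0, 0.15, 0],
)

```text
clock: 10.62
eef_pos: [535.0, 76.0, 33.3]
tool_rot: [3.141, -0.0, -0.001]
force: [-0.6, -1.4, 3.3]
width: -0.1
gripper_force: 1.2
```

Call:
arm_command(
  series=[0, 0, 0, 0.04, 0, 0, 0, 0, 0.08, 0, 0, 0, 0, 0.12, 0, 0, 0, 0, 0.12, 0, 0, 0, 0, 0.12, 0],
)

```text
clock: 11.03
eef_pos: [535.0, 75.7, 32.0]
tool_rot: [3.141, -0.0, -0.002]
force: [-0.4, -4.8, 4.8]
width: -0.4
gripper_force: 2.2
```

Call:
arm_command(
  series=[0, 0, 0, 0.04, 0, 0, 0, 0, 0.08, 0, 0, 0, 0, 0.08, 0, 0, 0, 0, 0.08, 0, 0, 0, 0, 0.08, 0],
)

```text
clock: 11.45
eef_pos: [535.1, 75.9, 31.8]
tool_rot: [3.141, -0.0, -0.001]
force: [-0.9, -4.5, 9.9]
width: 0.1
gripper_force: 4.8
```

Call:
arm_command(
  series=[0, 0, 0, 0, 0, 0, 0, 0, -1, 0, 0, 0, 0, -3, 0, 0, -5, 0, -6, 0, 0, -8, -2, -9, 0],
)

```text
clock: 11.87
eef_pos: [468.4, 88.8, 108.5]
tool_rot: [3.141, 0.001, -0.004]
force: [-1.4, 0.3, 0.4]
width: 0.1
gripper_force: 0.0
```

It rocks both ways. Moving over the handle with the gripper open for a closer look.

Call:
arm_command(
  series=[70, -2, -2, -2, 0, 70, -4, -3.2, -3, 0, 70, -4, -3.2, -3, 0, 70, -4, -3.2, -3, 0, 70, -4, -3.2, -3, 0],
)

```text
clock: 12.28
eef_pos: [430.2, 122.7, 138.7]
tool_rot: [-3.141, -0.001, 0.0]
force: [-0.5, 0.2, -0.6]
width: 59.5
gripper_force: 0.0
```

Run:
```python
from h import *
s=monitor.read_state();print(s["eef_pos"].round(1),s["tool_rot"],s["clock"])
m=viewer.camera_model("wrist"); p,d=viewer.get_image("wrist"); cv2.imwrite("pics/w3.png",p[:,:,::-1])
k=cv2.morphologyEx(wood(p).astype(np.uint8),cv2.MORPH_OPEN,np.ones((3,3)))
for cc in blobs(k,2500):
    c=cc[:,0];ww=rays(m,c,34).astype(np.float32)
    x0=ww[:,0].min(); print(c.min(0),c.max(0),"x",x0,ww[:,0].max(),"y", [ [round(float(f(ww[abs(ww[:,0]-x0-o)<3][:,1])),1) for f in(np.min,np.max)] for o in(20,40,60,95,120,150)])
print(togo(430,122,60,-0.015))
```

```text
[430.2 122.7 138.7] [-3.14073173e+00 -1.29734335e-03  1.65678285e-04] 12.2833
[250   0] [392 244] x 383.71225 572.48737 y [[107.2, 135.8], [107.5, 135.6], [107.0, 135.3], [69.8, 163.4], [69.7, 164.4], [69.0, 168.8]]
[68  0] [225 234] x 393.28427 572.4382 y [[231.5, 264.4], [230.7, 264.0], [230.0, 263.5], [194.2, 297.4], [193.9, 297.1], [193.3, 296.5]]
[0 0] [ 80 237] x 390.27106 572.3915 y [[347.4, 386.4], [347.3, 386.3], [347.2, 382.3], [311.1, 371.4], [320.7, 363.7], [310.8, 354.3]]
(array([-0.04,  0.02,  7.84]), np.float64(0.8), 12.3333, array([-0. , -0. , -0.4]))
```

View pics/w3.png

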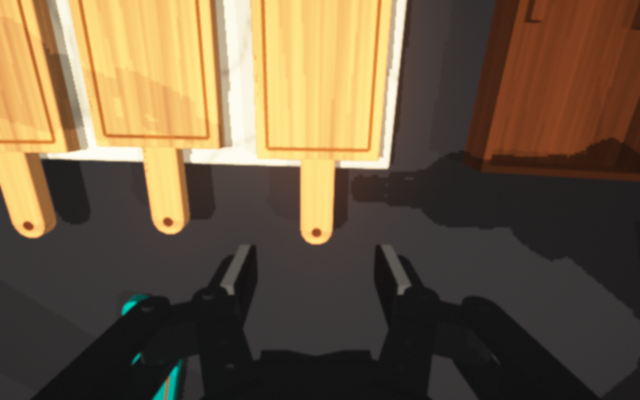

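The image shows the warped board's handle at (317,200), centred under the open fingers, and the tray at the right. Going down to grip.

Call:
arm_command(
  series=[70, 0, 0.05, 4, 0.8, 70, 0, 0.05, 8, 0.8, 70, 0, 0.05, 11, 0.8, 70, 0, 0.05, 12.2, 0.8, 70, 0, 0.05, 12.3, 0.8],
)

```text
clock: 12.75
eef_pos: [427.8, 116.3, 23.7]
tool_rot: [3.127, 0.008, -0.016]
force: [0.6, -1.6, -0.6]
width: 60.0
gripper_force: 0.0
```

Call:
arm_command(
  series=[20, 0, 0, 0, 0, 10, 0, 0, 0, 0, 0, 0, 0, 0, 0, 0, 0, 0, 0, 0, 0, 0, 0, 0, 0],
)

```text
clock: 13.17
eef_pos: [428.2, 116.8, 26.4]
tool_rot: [3.127, 0.005, -0.015]
force: [-0.3, -0.1, -1.2]
width: 26.2
gripper_force: 59.5
```

Run:
```python
from h import *
s=monitor.read_state();print(s["eef_pos"].round(1),s["tool_rot"],s["clock"],s["qpos"].round(3),s["qd"].round(2),s["width"],s["force"],s["torque"])
m=viewer.camera_model("wrist"); p,d=viewer.get_image("wrist"); cv2.imwrite("pics/w4.png",p[:,:,::-1])
s=monitor.read_state();print(s["eef_pos"].round(1))
```

```text
[428.2 116.8  26.4] [ 3.12743785  0.00495084 -0.01486517] 13.1667 [-0.221  0.736 -0.172  2.216  0.557  0.241 -2.479] [-0.   -0.   -0.    0.    0.01 -0.   -0.01] 26.18624138983134 [-0.27622736 -0.13629156 -1.19004259] [-0.04657787  0.035769   -0.04940855]
[428.2 116.8  26.4]
```

View pics/w4.png

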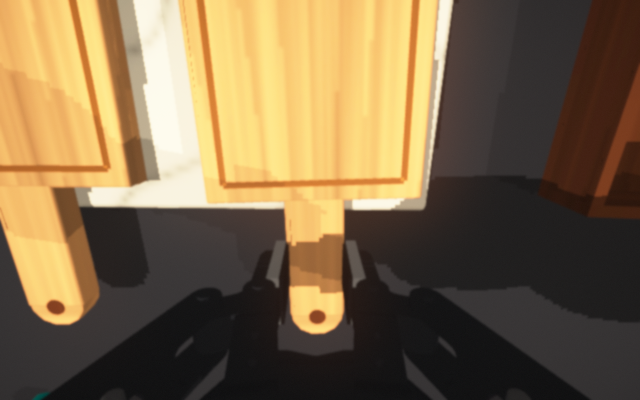

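The wrist sits at its joint-6 limit here, so the grip is shallow. I'll let go, move about 12 mm towards the blade and grip again, deeper.

Call:
arm_command(
  series=[60, 0, 0, 0, 0, 60, 0, 0, 0, 0, 60, 0, 0, -1.5, 0, 60, 0.7, 0, -3, 0, 60, 1.3, 0, -3, 0],
)

```text
clock: 13.63
eef_pos: [442.3, 117.9, 57.8]
tool_rot: [3.129, 0.003, -0.013]
force: [-0.9, -0.3, 0.4]
width: 51.2
gripper_force: 0.0
```

```bash
cat > look.py <<'E'
from h import *
s=monitor.read_state();print(s["eef_pos"].round(1),s["tool_rot"].round(3),s["clock"],s["qpos"].round(3))
m=viewer.camera_model("wrist"); p,d=viewer.get_image("wrist"); cv2.imwrite("pics/w5.png",p[:,:,::-1])
k=cv2.morphologyEx(wood(p).astype(np.uint8),cv2.MORPH_OPEN,np.ones((3,3)))
for cc in blobs(k,2500):
    c=cc[:,0];ww=rays(m,c,34).astype(np.float32)
    x0=ww[:,0].min(); print(c.min(0),c.max(0),"x",x0,ww[:,0].max(),"y", [ [round(float(f(ww[abs(ww[:,0]-x0-o)<3][:,1])),1) for f in(np.min,np.max)] for o in(20,40,60,95,110,130)])
# slab near edge
h_,s_,v=cv2.split(cv2.cvtColor(p,cv2.COLOR_RGB2HSV)); w=(s_<60)&(v>150)
for u in range(60,460,20):
    r=np.where(w[:,u])[0]
    if len(r): print(u,rays(m,(u,r.max()),20).round(1),end=" ")
E
python3 look.py
```

```text
[442.3 117.9  57.8] [ 3.129e+00  3.000e-03 -1.300e-02] 13.6333 [-0.152  0.683 -0.261  2.17   0.52   0.356 -2.433]
[204   0] [415 315] x 385.27026 563.52454 y [[102.3, 130.6], [102.5, 130.6], [103.4, 130.5], [67.3, 166.7], [67.6, 166.8], [67.8, 166.9]]
[0 0] [175 307] x 394.44275 564.44025 y [[228.1, 263.7], [227.8, 263.2], [227.2, 262.8], [194.3, 287.4], [192.0, 282.5], [191.3, 276.0]]
140 [[454.6 225.5]] 160 [[454.4 213.2]] 180 [[454.1 200.9]] 200 [[453.3 188.6]] 220 [[453.1 176.3]] 240 [[452.8 163.9]] 260 [[452.6 151.5]] 280 [[452.4 139. ]] 420 [[518.9  57.8]]
```

Call:
arm_command(
  series=[60, -0.5, 0, 1, 0, 60, -0.5, 0, 2.5, 0, 60, -0.5, 0, 3.5, 0, 60, -0.5, 0, 3.9, 0, 60, -0.5, 0, 4.1, 0],
)

```text
clock: 14.1
eef_pos: [435.0, 116.6, 13.6]
tool_rot: [3.127, 0.008, -0.014]
force: [-0.3, -0.0, -0.6]
width: 51.2
gripper_force: 0.0
```

Run:
```python
from h import *
s=monitor.read_state();print(s["eef_pos"].round(1),s["tool_rot"].round(3),s["clock"],s["qpos"].round(3))
```

```text
[435.  116.6  13.6] [ 3.127  0.008 -0.014] 14.1 [-0.2    0.769 -0.195  2.199  0.649  0.244 -2.561]
```

Call:
arm_command(
  series=[60, 0, 0, -0.3, 0, 30, 0, 0, -0.3, 0, 0, 0, 0, -0.3, 0, 0, 0, 0, -0.3, 0, 0, 0, 0, -0.3, 0],
)

```text
clock: 14.52
eef_pos: [436.1, 117.0, 18.5]
tool_rot: [3.128, 0.005, -0.014]
force: [0.0, -0.3, 4.1]
width: 26.4
gripper_force: 60.7
```

Run:
```python
from h import *
s=monitor.read_state();print(s["eef_pos"].round(1),s["tool_rot"].round(3),s["width"],s["gripper_force"],s["force"])
```

```text
[436.1 117.   18.5] [ 3.128  0.005 -0.014] 26.405852731859298 60.66506266593933 [ 0.00627135 -0.30657644  4.12219714]
```

Call:
arm_command(
  series=[0, 0, 0, -0.4, 0, 0, 0, 0, -0.9, 0, 0, 0, 0, -1.5, 0, 0, 0, 0, -2.2, 0, 0, 0, 0, -3, 0],
)

```text
clock: 14.93
eef_pos: [435.8, 117.1, 48.5]
tool_rot: [3.128, 0.006, -0.014]
force: [0.9, -1.1, -2.2]
width: 26.3
gripper_force: 59.9
```

Call:
arm_command(
  series=[0, 0, 0, -1, 0, 0, 0.5, 0, -2.5, 0, 0, 1, 0, -4, 0, 0, 1.5, 0, -5, 0, 0, 2, 0, -5.5, 0],
)

```text
clock: 15.35
eef_pos: [457.2, 117.7, 104.6]
tool_rot: [3.129, 0.004, -0.014]
force: [0.1, -1.1, -2.4]
width: 26.5
gripper_force: 59.9
```

Run:
```python
from h import *
s=monitor.read_state();print(s["eef_pos"].round(1),s["tool_rot"].round(3),s["width"],s["force"],s["torque"],s["qpos"].round(2))
m=viewer.camera_model("wrist"); p,d=viewer.get_image("wrist"); cv2.imwrite("pics/w6.png",p[:,:,::-1])
# depth -> world points on board
v,u=np.where(wood(p)&(d>0)); P=np.c_[u,v,np.ones(len(u))]@np.linalg.inv(m["mtx"]).T*d[v,u][:,None]; W=(P-m["t"])@m["R"]
W=W[W[:,2]>60]; print(len(W)); 
A=np.c_[W[:,:2]-s["eef_pos"][:2],np.ones(len(W))]; c=np.linalg.lstsq(A,W[:,2],rcond=None)[0]; print("plane",c, W.min(0),W.max(0))
for o in(-40,-25,25,50,80,100):
    q=W[abs(W[:,0]-s["eef_pos"][0]-o)<4]; 
    if len(q):print(o,q[:,1].min().round(1),q[:,1].max().round(1),q[:,1].mean().round(1),q[:,2].mean().round(1))
```

```text
[457.2 117.7 104.6] [ 3.129  0.004 -0.014] 26.4935865358937 [ 0.07776569 -1.08161593 -2.39088793] [-0.04095642  0.05851722  0.04200581] [-0.04  0.62 -0.41  2.1   0.51  0.52 -2.41]
52627
plane [-5.02094760e-03 -1.12657208e-03  1.19430056e+02] [405.84623804  67.77229766 108.71308488] [568.72817836 168.13715298 178.93164998]
-40 103.4 131.2 117.2 119.5
-25 103.6 131.3 117.6 119.4
25 68.1 167.2 119.2 119.2
50 67.9 167.8 117.1 119.2
80 67.9 167.6 118.6 119.0
100 68.0 168.1 120.4 118.9
```

View pics/w6.png

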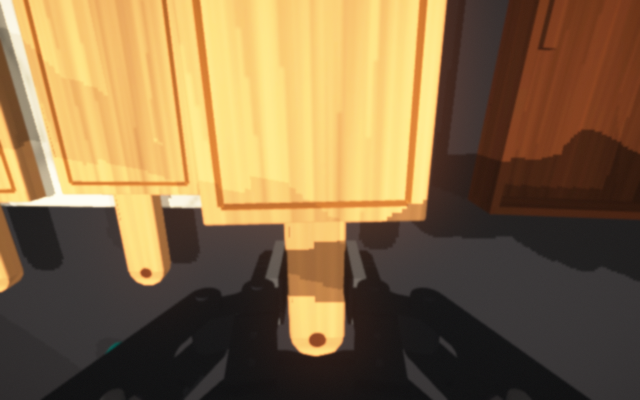

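The board hangs level in the grip, with the handle at (317,270). Carrying it over the tray.

Call:
arm_command(
  series=[0, 0.4, 1, 0, 0.7, 0, 1, 3, 0, 1.5, 0, 2, 6, 0, 2.3, 0, 3, 9, 0, 3, 0, 4, 12, 0, 3.6],
)

```text
clock: 15.82
eef_pos: [493.7, -5.1, 103.3]
tool_rot: [3.126, 0.007, -0.077]
force: [-0.1, 0.3, -1.3]
width: 26.4
gripper_force: 60.0
```

Run:
```python
from h import *
print(monitor.read_state()["eef_pos"],togo(527.7,-89.2,100,-0.077))
```

```text
[493.70047751  -5.09530595 103.27579507] (array([4.04, 8.12, 0.42]), np.float64(-0.0), 15.8167, array([-0.1,  0.3, -1.3]))
```

Call:
arm_command(
  series=[0, 1.5, 3, 0.5, 0, 0, 2.8, 5.5, 1, 0, 0, 3.6, 7.3, 1.5, 0, 0, 3.9, 8, 2, 0, 0, 4, 8.1, 2.3, 0],
)

```text
clock: 16.23
eef_pos: [526.9, -89.9, 80.5]
tool_rot: [3.126, 0.008, -0.081]
force: [-0.2, 0.4, -1.4]
width: 26.3
gripper_force: 59.9
```

Call:
arm_command(
  series=[0, 0, 0, 0.2, 0, 0, 0, 0, 0.2, 0, 0, 0, 0, 0.2, 0, 0, 0, 0, 0.2, 0, 0, 0, 0, 0.2, 0],
)

```text
clock: 16.65
eef_pos: [528.2, -86.0, 80.4]
tool_rot: [3.128, 0.005, -0.075]
force: [0.6, 0.4, -1.8]
width: 26.6
gripper_force: 59.9
```

Run:
```python
from h import *
s=monitor.read_state();e=s["eef_pos"];print(e.round(1),s["tool_rot"].round(3),s["width"],s["clock"])
m=viewer.camera_model("wrist"); p,d=viewer.get_image("wrist"); cv2.imwrite("pics/w7.png",p[:,:,::-1])
v,u=np.where(wood(p)&(d>0)); P=np.c_[u,v,np.ones(len(u))]@np.linalg.inv(m["mtx"]).T*d[v,u][:,None]; W=(P-m["t"])@m["R"]
k=(W[:,2]>e[2]-5)&(W[:,2]<e[2]+30); W=W[k]; A=np.c_[W[:,:2]-e[:2],np.ones(len(W))]; print("plane",np.linalg.lstsq(A,W[:,2],rcond=None)[0])
for o in(-40,35,50,80,100):
    q=W[abs(W[:,0]-e[0]-o)<4]
    if len(q):print("board",o,q[:,1].min().round(1),q[:,1].max().round(1),q[:,1].mean().round(1))
print("x min",W[:,0].min())
h,s_,v=cv2.split(cv2.cvtColor(p,cv2.COLOR_RGB2HSV))
t=((h<13)|(h>170))&(s_>90)&(v>45)&(v<190)&(d>0)
vv,uu=np.where(t); P=np.c_[uu,vv,np.ones(len(uu))]@np.linalg.inv(m["mtx"]).T*d[vv,uu][:,None]; T=(P-m["t"])@m["R"]
T=T[(T[:,2]>28)&(T[:,2]<40)]; print("tray rim n",len(T))
if len(T):
  for x in range(460,660,30):
    q=T[abs(T[:,0]-x)<5]
    if len(q): print(x,q[:,1].min().round(1),q[:,1].max().round(1))
  print("near",T[:,0].min())
```

```text
[528.2 -86.   80.4] [ 3.128  0.005 -0.075] 26.569818564190406 16.65
plane [-5.47938596e-03 -1.41993680e-03  9.51284012e+01]
board -40 -98.0 -70.1 -84.4
board 35 -138.2 -38.1 -88.6
board 50 -139.0 -38.7 -89.1
board 80 -140.8 -40.8 -90.9
board 100 -142.2 -41.6 -92.0
x min 477.0345281051177
tray rim n 1732
460 -150.7 -150.2
490 -158.5 -15.7
520 -160.0 -17.2
550 -161.8 -160.9
580 -163.5 -163.1
610 -165.5 -164.1
640 -167.3 -166.1
near 443.69244449733225
```

View pics/w7.png

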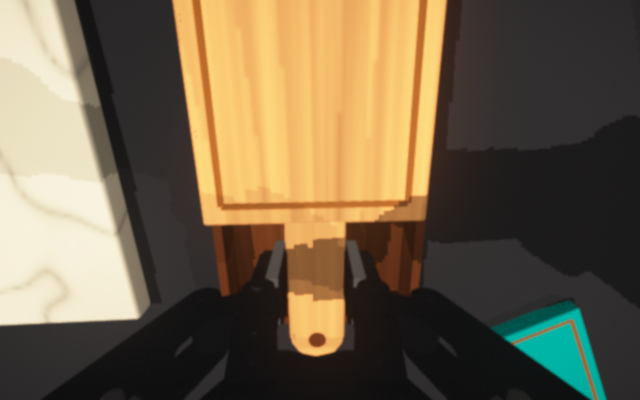

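The image shows the board centred over the tray, 3 mm to the left. I'll correct that and lower it.

Call:
arm_command(
  series=[0, 0, 0.15, 0.6, 0, 0, 0, 0.3, 1.6, 0, 0, 0, 0.3, 2.8, 0, 0, 0, 0.3, 3.8, 0, 0, 0, 0.3, 4.4, 0],
)

```text
clock: 17.12
eef_pos: [526.6, -90.8, 34.3]
tool_rot: [3.127, 0.007, -0.077]
force: [0.2, -0.8, -2.0]
width: 26.8
gripper_force: 59.9
```

Call:
arm_command(
  series=[0, 0, 0, 0.5, 0, 0, 0, 0, 0.9, 0, 0, 0, 0, 1.3, 0, 0, 0, 0, 1.6, 0, 0, 0, 0, 1.8, 0],
)

```text
clock: 17.53
eef_pos: [527.6, -90.9, 17.9]
tool_rot: [3.127, 0.005, -0.077]
force: [-0.8, -0.3, -1.4]
width: 26.4
gripper_force: 59.9
```

Call:
arm_command(
  series=[0, 0, 0, 0.08, 0, 0, 0, 0, 0.16, 0, 0, 0, 0, 0.24, 0, 0, 0, 0, 0.3, 0, 0, 0, 0, 0.33, 0],
)

```text
clock: 17.95
eef_pos: [527.6, -91.0, 14.9]
tool_rot: [3.127, 0.005, -0.077]
force: [0.7, -0.0, -1.9]
width: 26.5
gripper_force: 59.9
```

Call:
arm_command(
  series=[0, 0, 0, 0.05, 0, 0, 0, 0, 0.1, 0, 0, 0, 0, 0.15, 0, 0, 0, 0, 0.2, 0, 0, 0, 0, 0.2, 0],
)

```text
clock: 18.37
eef_pos: [527.4, -91.0, 12.7]
tool_rot: [3.127, 0.005, -0.077]
force: [-0.2, 0.8, -1.4]
width: 26.4
gripper_force: 59.9
```

Call:
arm_command(
  series=[0, 0, 0, 0.04, 0, 0, 0, 0, 0.08, 0, 0, 0, 0, 0.1, 0, 0, 0, 0, 0.1, 0, 0, 0, 0, 0.1, 0],
)

```text
clock: 18.78
eef_pos: [527.5, -91.0, 11.8]
tool_rot: [3.128, 0.005, -0.077]
force: [-0.2, -1.1, -2.2]
width: 26.4
gripper_force: 59.9
```

Call:
arm_command(
  series=[0, 0, 0, 0.03, 0, 0, 0, 0, 0.06, 0, 0, 0, 0, 0.1, 0, 0, 0, 0, 0.1, 0, 0, 0, 0, 0.1, 0],
)

```text
clock: 19.2
eef_pos: [527.5, -91.0, 10.8]
tool_rot: [3.128, 0.005, -0.077]
force: [0.4, -0.7, -2.1]
width: 26.7
gripper_force: 60.0
```

Call:
arm_command(
  series=[0, 0, 0, 0.03, 0, 0, 0, 0, 0.06, 0, 0, 0, 0, 0.06, 0, 0, 0, 0, 0.06, 0, 0, 0, 0, 0.06, 0],
)

```text
clock: 19.62
eef_pos: [527.5, -91.0, 10.3]
tool_rot: [3.127, 0.005, -0.077]
force: [-0.5, 0.9, 1.4]
width: 26.5
gripper_force: 60.2
```

Call:
arm_command(
  series=[0, 0, 0, 0.03, 0, 0, 0, 0, 0.06, 0, 0, 0, 0, 0.06, 0, 0, 0, 0, 0.06, 0, 0, 0, 0, 0.06, 0],
)

```text
clock: 20.03
eef_pos: [527.5, -91.0, 9.9]
tool_rot: [3.127, 0.005, -0.077]
force: [-1.4, -0.9, 2.8]
width: 26.3
gripper_force: 60.7
```

Call:
arm_command(
  series=[40, 0, 0, 0, 0, 60, 0, 0, 0, 0, 60, 0, 0, 0, 0, 60, 0, 0, 0, 0, 60, 0, 0, 0, 0],
)

```text
clock: 20.45
eef_pos: [527.5, -91.0, 9.5]
tool_rot: [3.128, 0.005, -0.077]
force: [-0.3, 0.0, -0.2]
width: 51.2
gripper_force: 0.0
```

Call:
arm_command(
  series=[60, 0, 0, -0.5, 0, 60, 0, 0, -2, 0, 60, 0, 0, -5, 0, 60, 0, 0, -9, 0, 60, 0, 0, -12, 0],
)

```text
clock: 20.87
eef_pos: [528.4, -89.0, 131.9]
tool_rot: [3.128, 0.004, -0.076]
force: [0.2, 0.1, 0.4]
width: 51.0
gripper_force: 0.0
```

Call:
arm_command(
  series=[60, 0, 0, -1, 0, 60, 0, 0, -1, 0, 60, 0, 0, -1, 0, 60, 0, 0, -1, 0, 60, 0, 0, -1, 0],
)

```text
clock: 21.28
eef_pos: [527.0, -89.3, 138.0]
tool_rot: [3.128, 0.008, -0.077]
force: [-0.4, 0.8, -0.2]
width: 51.6
gripper_force: 0.0
```

Run:
```python
from h import *
s=monitor.read_state();e=s["eef_pos"];print(e.round(1),s["force"].round(1),s["width"])
m=viewer.camera_model("wrist"); p,d=viewer.get_image("wrist"); cv2.imwrite("pics/w8.png",p[:,:,::-1])
v,u=np.where(wood(p)&(d>0)); P=np.c_[u,v,np.ones(len(u))]@np.linalg.inv(m["mtx"]).T*d[v,u][:,None]; W=(P-m["t"])@m["R"]
W=W[(W[:,1]<10)&(W[:,2]>10)&(W[:,2]<60)]; A=np.c_[W[:,:2]-[628,-95],np.ones(len(W))]; print("plane",np.linalg.lstsq(A,W[:,2],rcond=None)[0],"xmin",W[:,0].min())
for x in(490,560,600,628,650):
    q=W[abs(W[:,0]-x)<4]
    if len(q):print(x,q[:,1].min().round(1),q[:,1].max().round(1))
mt=viewer.camera_model("top"); p,_=viewer.get_image("top"); cv2.imwrite("pics/t2.png",p[:,:,::-1])
for c in blobs(wood(p)[130:240,170:300],300):
    w=rays(mt,(c+[170,130])[:,0],34).astype(np.float32); print(np.round(cv2.minAreaRect(w)[0]))
```

```text
[527.  -89.3 138. ] [-0.4  0.8 -0.2] 51.582564991589265
plane [5.48773822e-03 2.69174732e-02 2.52210401e+01] xmin 305.99666428691677
490 -102.9 -75.4
560 -142.7 -43.5
600 -145.1 -45.5
628 -330.5 -46.9
650 -321.6 -48.3
[504. 370.]
[507. 246.]
```

View pics/w8.png

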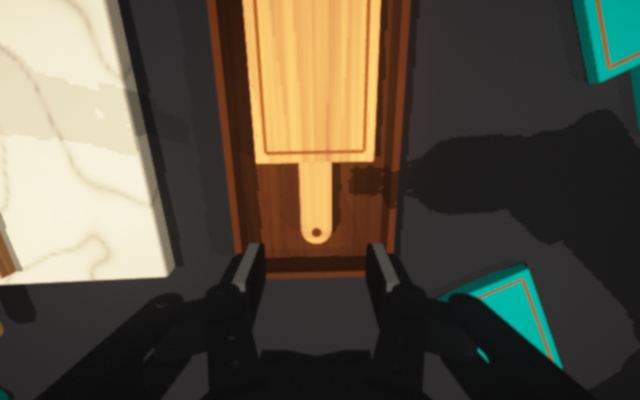

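The board lies in the tray between the walls, blade at (315,80) and handle at (317,200). One clean level check before handing in.

Run:
```python
from h import *
m=viewer.camera_model("wrist"); p,d=viewer.get_image("wrist")
v,u=np.where(wood(p)&(d>0)); P=np.c_[u,v,np.ones(len(u))]@np.linalg.inv(m["mtx"]).T*d[v,u][:,None]; W=(P-m["t"])@m["R"]
W=W[(abs(W[:,1]+94)<50)&(W[:,2]>15)&(W[:,2]<40)&(W[:,0]>470)]; A=np.c_[W[:,:2]-[628,-95],np.ones(len(W))]; c=np.linalg.lstsq(A,W[:,2],rcond=None)[0]; print(c,(W[:,2]-A@c).std(),W[:,0].min())
```

```text
[ 4.95104720e-04 -6.21746912e-03  2.52059211e+01] 0.7200455931412431 475.47369434038177
```

```bash
python3 -c "
from cell import workorder; print(workorder.finish_job())"
```

```text
the job is handed in; nothing more can be done
None
```

The warped board was the right-hand one: it rocked both ways under gentle pressing, now lies level on the tray's bearers and let go, and the job is handed in at about 21 s with no verdict returned; the middle board took 10.6 N without giving, the left-hand one was not pressed, and both lie where they were.

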